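# Find the rail's hidden index notch with the length stop, then clamp it

### The arm

A 6-joint arm with a two-finger parallel gripper is mounted at the origin on the work surface. World frame = base frame: x ahead of the robot, y to its left, z up, the work surface at z = 0. Lengths are in m, angles in rad, forces in N, time in s.
With the tool pointing down it reaches from about 0.425 to 0.95 m from the base axis. Payload 3.5 kg.
Tool frame: the origin (TCP) lies midway between the tips of the shut fingers; the grasp point (between the pads) lies 19 mm behind it; z points along the fingers, y is the line along which they close (so a half turn about z gives the same grasp; the last joint's range is limited). The gripper opens to 85 mm and grips with 20 to 120 N. Pads are 22 mm wide; open, the fingers measure 114 mm over their backs; the gripper's body (76 mm by 85 mm) begins 54 mm behind the grasp point. The pads swing forward as they close: fully open they stand 13 mm farther back than shut.
Start: joints at [1.198, 0.286, 1.577, -0, 1.279, -0.15], TCP at [0.149, 0.658, 0.231] pointing down, gripper open.
Joint ranges: [-2.77, 2.77], [-0.9, 2.22], [0.21, 2.48], [-1.53, 4.67], [0.24, 2.81], [-2.84, 2.84]. Speed limits (rad/s): [2.79, 2.79, 3.14, 3.14, 3.14, 3.14].

### API

Orientations are given as a unit quaternion [x, y, z, w].
In Python, from plant import ctrl, cams, order gives the robot as it stands.
- The arm moves only by the tool move_arm, never from a script. Its argument "plan" is one flat list of numbers, 7 for each row, row after row: the shift along the world's x, y, z in mm, then the turn, a rotation vector about the world's x, y, z in degrees, then the finger opening in mm, from 0 to 85.4. A call has 1 to 12 rows; each row shifts and turns the commanded pose from where the row before left it; what a row does not reach is not made up. A row lasts 1/10 s, in which the tool goes at most 50 mm and 8.59 degrees, less where a joint would pass 70% of its speed; a pose out of reach is approached as far as the arm can. A call is refused whole if a number of a shift passes 50 or a number of a turn 8.59, either way. A call with a gripper value outside its range is refused whole. The fingers move at their own pace and stop on an object; "newtons" is the grip in N (left out, the last holds). Time passes only in rows, so rows that do not move let the fingers close. It gives the time, the measured TCP pose, the force, the opening and the grip force at its end, in the units of the state.
- ctrl.get_state(): the state, without advancing time (a new reading comes with each control period).
- cams.read_camera(name): name is "scene" or "side" or "wrist"; returns a dict with "color" (384x512x3 uint8, red, green, blue), "fov_y" (degrees; the focal length in pixels is half the picture's height over the tangent of half this angle, whatever the lens; pixels are square), "cx", "cy" (the principal point, pixels), "origin" and "orientation" of the camera in the world; the wrist camera has in their place "T_tool_cam" (4x4, takes a point from camera to tool coordinates, whose origin is the TCP and whose axes are the flange's). Camera axes: x right, y up, looking along -z (the intrinsics and any distortion apply to the point x, -y, -z); pixel columns grow to the right and rows downward; lengths in m; the calibration is good to about 2 mm. A picture is of the moment at which its call begins: read the wrist's pose just before it. There is no depth.
- order.sign_off(): hands the job in; it is judged then, once.
The state is a dict: "time": time; "qpos": joint angles; "dq": joint speeds; "joint_efforts": joint torques, N m; "eef_pos": TCP position; "tcp_rot": TCP orientation; "contact_force": force on the tool from outside, world axes, zero at the start; "wrist_torque": the same for the moment, N m; "opening": opening from 0.0 (shut) to 1.0 (fully open); "finger_force": force on a finger pad.
Only numpy, scipy, OpenCV 4.12 (cv2) and the standard library are available. Lean on these libraries where they do the work, as an engineer would, in place of code of your own. Each camera call takes 0.05 s, during which the arm holds its last target. There are 200 camera calls.

### The job

Take the blue length stop out of its wooden stand and set it upright on the rail at the red-banded end of the slot, so that its brass plunger rides on the bar hidden under the brushes. Slide it along the slot away from the red end, without forcing it, until the plunger drops into the hidden notch, stop there and leave it standing flat on the rail. Then swing the red-knobbed clamp lever to the green mark and leave it there; leave the tin, jar, oil bottle and offcut where they are.

Things in the scene. Friction and masses are not known exactly. Their poses are not given: they have to be found in the camera images.
- stop: Length stop, 0.4 kg: steel flange 40 x 40 x 6 mm; on it a blue square head 24 x 24 mm, 6 to 56 mm above the flange's underside; below it a 10 mm shank 8 mm long and a 7 mm brass spring plunger. Origin: centre of the flange's underside, z up, x and y along the head's sides. Starts upright, flange on the stand's top. Stands by itself on the rail, flange on the rail top, at any yaw.
- plunger (a joint): How far the plunger is pushed up into the stop, in m: 0 = fully out, 0.008 = riding on the bar with the flange flat on the rail, 0 again in the notch; travel 0.012. Weak spring: 1 N at 0, 2 N at 0.008, less than the stop's weight. A yellow button on the plunger stands just clear of the top of the head when it is out and rises as it is pushed in.
- pin: The stop's brass plunger pin, 7 mm diameter, moving with the plunger. Origin on its axis at its lower end, 26 mm below the flange when fully out; z up.
- rail: Fixed aluminium rail, 60 mm wide (x), 384 mm long (y), top at 50 mm. Origin: centre of its underside; y towards the red end. Slot 14 mm wide at x = 0, y = -105 to 105 mm, under limp black brushes that give no resistance. Hidden bar 18 mm below the rail top with one square notch across it, 12 mm long in y, 18 mm deep, centred between y = -40 and 40 mm. Red bands: y = 75 to 105 mm.
- slot_start (a point): Point on the slot's centre line at the height of the rail top, in the middle of the red bands (rail x = 0, y = 90 mm). Axes as the rail's. Behind the slot a wooden fence stands at rail x = 50 to 60 mm, y = -130 to 190 mm, 85 mm high: too close for an open finger behind the stop, so put the fingers along the rail.
- clamp (a joint): Angle of the level clamp lever, rad, about the upright axis at clamp_pivot, counter-clockwise from above positive. 0: arm along the rail's -x; positive: turned towards the rail's -y, away from the slot. Range -0.9 to 1.2, starts -0.6 to 0.25. Green mark at 0.75, white mark at 0.1. Stays where left; about 2 N at the knob moves it.
- clamp_pivot (a point): Point on the clamp lever's hinge axis at the lever's underside, 56.5 mm above the bench, at rail x = 0, y = -165 mm. Axes as the rail's.
- clamp_knob (a point): Middle of the lever's upright red knob: 18 mm diameter, from 70 to 107 mm above the bench, its axis 80 mm from the hinge axis. The flat steel arm below it has its top 65.5 mm above the bench and ends 92 mm from the hinge axis.
- stand: Fixed wooden stand, 110 (x) x 60 (y) x 36 mm, origin at the centre of its underside. An 18 mm hole in its middle holds the stop. Three upright drill bits stand at each of x = -45 and 45 mm (y = -17, 0, 17 mm), up to 92 mm above the bench, so fingers have room only on the stop's sides towards the stand's +y and -y.
- tin: Bystander: steel tin, 74 mm diameter, 95 mm tall, origin at the centre of its underside.
- jar: Bystander: amber glass jar with a red cap, 66 mm diameter, 85 mm tall, origin at the centre of its underside.
- oil: Bystander: black oil bottle, 64 mm diameter, 160 mm tall, behind the fence, origin at the centre of its underside.
- offcut: Bystander: timber offcut, 75 x 45 x 45 mm, beyond the lever's end of the rail, origin at the centre of its underside.
Mind the look-alikes: they are no part of the job. There is more than one size of the stop; the one meant has the size given above.

How it is judged:
On the way, in this order (a step that is already met when the one before it is completed fails the run):
1. the stop stands on the rail between the red bands, its plunger pushed up by the hidden bar (y of stop in the frame of rail above 0.07 m and x of stop in the frame of rail between -0.006 and 0.006 m and z of stop in the frame of rail between 0.046 and 0.053 m and value of joint plunger above 0.005 m), for 0.1 s.
2. it is slid out of the red bands along the slot with the plunger riding on the bar (y of stop in the frame of rail between 0.045 and 0.068 m and z of stop in the frame of rail below 0.054 m and value of joint plunger above 0.004 m).
3. the plunger has dropped into the notch with the stop flat on the rail (y of stop in the frame of rail below 0.05 m and z of stop in the frame of rail below 0.053 m and value of joint plunger below 0.002 m), for 0.3 s.
4. the clamp lever is swung to the green mark (value of joint clamp between 0.65 and 0.85 rad), for 0.2 s.
At the end, for the whole second after the job is handed in: The stop stands released, upright (within 0.06 rad) and at rest with its flange on the rail top (within 3 to 4 mm) on the slot's centre line (within 6 mm), its plunger out (less than 2 mm pushed in) in the hidden notch, and the clamp lever is within 0.10 rad of the green mark (0.65 to 0.85 rad) (all of step 3 and all of step 4 and y of stop in the frame of rail above -0.05 m and x of stop in the frame of rail between -0.006 and 0.006 m and z of stop in the frame of rail above 0.046 m and angle between stop's own z axis and vertical below 0.06 rad and linear speed of stop below 0.02 m/s); the robot touches nothing.
It fails at once if the stop is forced: more than 50 N between the stop and the rail (contact force between stop and rail above 50 N).
It fails at once if the plunger is forced: more than 40 N on its pin (contact force between pin and anything else above 40 N).
It fails at once if the stop is tipped by more than 0.5 rad (angle between stop's own z axis and vertical above 0.5 rad).
It fails at once if the tin, jar, oil bottle or offcut is moved by more than 20 mm (distance of any of tin, jar, oil, offcut from where it was at the start of the episode above 0.02 m).
It also fails if it takes over 72 s, if anything falls off the work surface, if the arm or the gripper's body presses on something with over 40 N, if the wrist force passes 120 N, or if a joint passes its speed limit or range.

## Working session

There is one attempt and no reset: what is moved stays moved. The work goes in short steps, Python scripts to look and compute and a tool call to move; the robot and the scene stay as the last step left them, time stands still between calls to the robot, and variables do not carry over. Pictures are saved under pics/ and viewed, at most 10 in all, crops included, and the job is handed in when it is done.

Besides the shell and the picture viewer there is one more tool, called after "Request:" as name(argument=value, ...) on one line, values as JSON. move_arm: Moves the arm, as the interface text tells. Its arguments: {"type":"object","properties":{"plan":{"type":"array","items":{"type":"number"}},"newtons":{"type":"number"}},"required":["plan"]}

```bash
ls; mkdir -p pics
cat > h.py <<'E'
import numpy as np, cv2
from scipy.spatial.transform import Rotation as R
from plant import ctrl, cams, order
def cam(name):
    s=ctrl.get_state(); c=cams.read_camera(name)
    if 'T_tool_cam' in c:
        T=np.eye(4);T[:3,:3]=R.from_quat(s['tcp_rot']).as_matrix();T[:3,3]=s['eef_pos'];T=T@np.array(c['T_tool_cam'])
    else:
        T=np.eye(4);o=np.array(c['orientation']);T[:3,:3]=R.from_quat(o).as_matrix() if o.size==4 else o;T[:3,3]=c['origin']
    c['T']=T;c['f']=c['color'].shape[0]/2/np.tan(np.radians(c['fov_y'])/2);return c
def ray(c,u,v):
    d=np.array([(u-c['cx'])/c['f'],-(v-c['cy'])/c['f'],-1]);return c['T'][:3,3],c['T'][:3,:3]@d
def onz(c,u,v,z):
    o,d=ray(c,u,v);return o+d*(z-o[2])/d[2]
def proj(c,p):
    q=c['T'][:3,:3].T@(np.array(p)-c['T'][:3,3]);return np.array([c['cx']-c['f']*q[0]/q[2],c['cy']+c['f']*q[1]/q[2]])
def save(c,n,img=None):
    cv2.imwrite('pics/'+n,cv2.cvtColor(c['color'] if img is None else img,cv2.COLOR_RGB2BGR))
E
python3 - <<'E'
from h import *
import pickle
s=ctrl.get_state();print({k:np.round(v,3) for k,v in s.items()})
D={}
for n in('scene','side','wrist'):
    c=cam(n);D[n]=c;print(n,{k:v for k,v in c.items() if k!='color'})
    save(c,n+'0.png')
pickle.dump(D,open('d0.pkl','wb'))
cv2.imwrite('pics/both0.png',cv2.cvtColor(np.vstack([D['scene']['color'],D['side']['color']]),cv2.COLOR_RGB2BGR)[:, :])
E
```

```text
pics
{'time': np.float64(0.0), 'qpos': array([ 1.198,  0.287,  1.578, -0.   ,  1.279, -0.15 ]), 'dq': array([-0.001,  0.001, -0.001, -0.001,  0.   , -0.001]), 'joint_efforts': array([-0.0000e+00, -4.0597e+01, -2.9263e+01, -0.0000e+00,  6.0000e-03,
       -0.0000e+00]), 'eef_pos': array([0.149, 0.658, 0.23 ]), 'tcp_rot': array([ 0.111,  0.994, -0.001, -0.   ]), 'contact_force': array([ 0.917, -0.267,  0.043]), 'wrist_torque': array([-0.032, -0.022,  0.02 ]), 'finger_force': np.float64(0.0), 'opening': np.float64(1.002)}
scene {'fov_y': 57.92823406148443, 'cx': 258.1043128492824, 'cy': 194.420697487923, 'origin': array([0.75458595, 0.4227124 , 0.73852432]), 'orientation': array([0.06296848, 0.2784739 , 0.93695504, 0.20150064]), 'T': array([[-0.91086492, -0.34252393,  0.23022261,  0.75458595],
       [ 0.41266424, -0.76369956,  0.49645867,  0.4227124 ],
       [ 0.00577193,  0.54721143,  0.83697451,  0.73852432],
       [ 0.        ,  0.        ,  0.        ,  1.        ]]), 'f': np.float64(346.8893406497991)}
side {'fov_y': 52.446680731192515, 'cx': 256.197916187813, 'cy': 189.74146681
[... 457 characters left out ...]
115476, 'cx': 258.6825358723186, 'cy': 196.6438944559069, 'T_tool_cam': array([[ 3.55620080e-04,  9.54550567e-01,  2.98048804e-01,
         7.73412479e-02],
       [ 9.99999864e-01, -2.25586970e-04, -4.70680843e-04,
         4.13831717e-04],
       [-3.82052739e-04,  2.98048930e-01, -9.54550517e-01,
        -1.42500705e-01],
       [ 0.00000000e+00,  0.00000000e+00,  0.00000000e+00,
         1.00000000e+00]]), 'T': array([[ 0.22059645, -0.93124498, -0.29003448,  0.07366785],
       [ 0.9753636 ,  0.21008429,  0.06730856,  0.67553871],
       [-0.00174907, -0.29773711,  0.9546463 ,  0.37259863],
       [ 0.        ,  0.        ,  0.        ,  1.        ]]), 'f': np.float64(307.5429876818714)}
```

View pics/scene0.png

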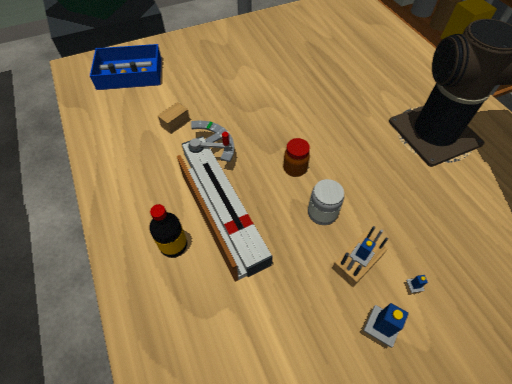

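View pics/side0.png

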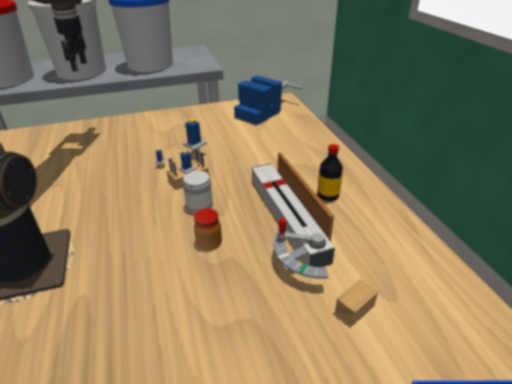

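The scene view shows the stand with the stop at about (366,248), with look-alikes at (419,283) and (388,322). The rail runs from (200,145) to (255,268), with red bands at (238,226). The knob is at (225,138). The side view agrees.

Run:
```python
from h import *
import pickle
D=pickle.load(open('d0.pkl','rb'))
c=D['scene'];img=c['color'];a=img[110:285,170:280];b=img[220:300,330:440]
A=cv2.resize(a,None,fx=3.4,fy=3.4,interpolation=cv2.INTER_CUBIC);B=cv2.resize(b,None,fx=3.8,fy=3.8,interpolation=cv2.INTER_CUBIC)
o=np.zeros((600,800,3),np.uint8);o[:A.shape[0],:A.shape[1]]=A;o[:B.shape[0],380:380+B.shape[1]]=B
save(c,'crop0.png',o)
def comps(c,lo,hi,lo2=None,hi2=None,minA=6):
    h=cv2.cvtColor(c['color'],cv2.COLOR_RGB2HSV);m=cv2.inRange(h,lo,hi)
    if lo2 is not None:m|=cv2.inRange(h,lo2,hi2)
    n,l,st,ce=cv2.connectedComponentsWithStats(m)
    return [(np.round(ce[i],1).tolist(),st[i].tolist()) for i in range(1,n) if st[i,4]>=minA]
for n in('scene','side'):
    c=D[n];print(n,'red',comps(c,(0,150,90),(6,255,255),(174,150,90),(180,255,255)))
    print('yellow',comps(c,(22,160,150),(32,255,255),minA=3))
    print('blue',comps(c,(100,120,40),(125,255,255)))
    print('green',comps(c,(45,80,60),(80,255,255)))
print(onz(D['scene'],238,226,.05), proj(D['scene'],ctrl.get_state()['eef_pos']))
```

```text
scene red [([224.7, 134.1], [222, 132, 7, 5, 29]), ([297.7, 146.7], [287, 138, 22, 18, 315]), ([157.1, 210.4], [150, 204, 15, 13, 148]), ([245.4, 220.3], [239, 214, 14, 14, 110]), ([230.9, 227.0], [224, 221, 14, 13, 114])]
yellow [([368.9, 242.6], [367, 241, 5, 4, 19]), ([423.0, 278.0], [422, 277, 3, 3, 9]), ([397.8, 314.0], [394, 310, 9, 9, 65])]
blue [([125.8, 66.4], [90, 44, 71, 45, 2432]), ([364.3, 249.6], [356, 238, 19, 22, 187]), ([418.2, 281.9], [411, 275, 16, 14, 118]), ([390.6, 321.6], [373, 304, 35, 33, 533])]
green [([208.9, 124.9], [206, 122, 7, 7, 27])]
side red [([6.0, 3.3], [0, 0, 15, 9, 105]), ([333.0, 148.2], [329, 144, 9, 9, 67]), ([280.3, 181.8], [276, 179, 10, 6, 39]), ([268.2, 184.6], [264, 183, 10, 5, 33]), ([205.7, 216.7], [194, 208, 24, 19, 339]), ([282.1, 224.6], [279, 218, 7, 15, 88])]
yellow [([191.4, 119.9], [190, 119, 4, 3, 11]), ([184.5, 150.5], [184, 150, 2, 2, 4])]
blue [([136.2, 2.6], [109, 0, 60, 7, 344]), ([258.2, 98.8], [236, 76, 45, 47, 1630]), ([192.8, 132.5], [187, 122, 12, 22, 208]), ([158.7, 155.4], [157, 152, 4, 8, 22]), ([185.8, 159.9], [182, 153, 8, 15, 102]), ([462.2, 382.0], [413, 381, 99, 3, 296])]
green [([430.2, 117.3], [328, 0, 184, 286, 32528]), ([302.7, 268.2], [299, 264, 8, 10, 43])]
[0.64107641 0.07279323 0.05      ] [757.96396508 388.12733101]
```

View pics/crop0.png

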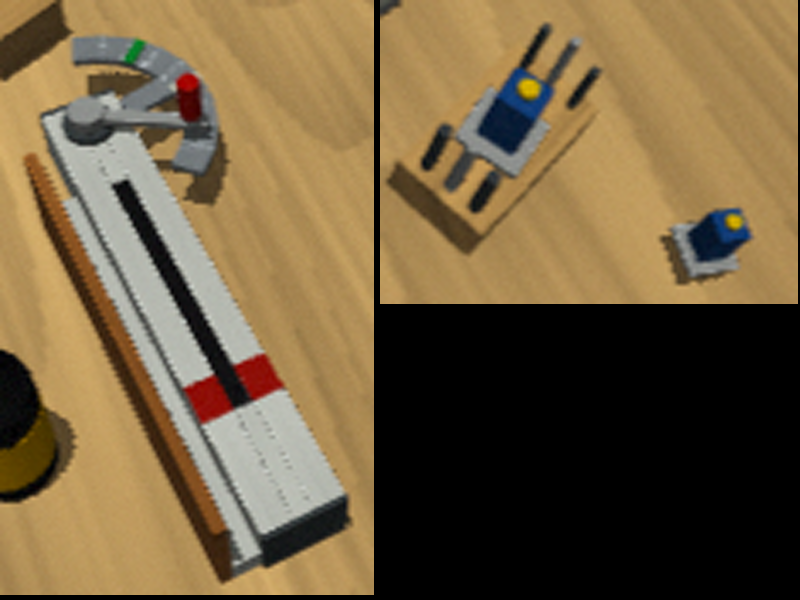

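The crop shows the slot's ends at crop (122,183) and (240,402), and the red bands on either side of it. The lever arm points from the hub at (88,115) to the knob at (188,95). The stop sits between two rows of three drill bits.

Run:
```python
from h import *
import pickle
D=pickle.load(open('d0.pkl','rb'));c=D['scene'];s=D['side']
L=lambda u,v:(170+u/3.4,110+v/3.4); B=lambda u,v:(330+(u-380)/3.8,220+v/3.8)
def tri(p,q):
    o1,d1=ray(c,*p);o2,d2=ray(s,*q);A=np.c_[d1,-d2];t=np.linalg.lstsq(A,o2-o1,rcond=None)[0]
    a,b=o1+t[0]*d1,o2+t[1]*d2;return np.round((a+b)/2,4),np.linalg.norm(a-b)
print('button',tri((368.9,242.6),(184.5,150.5)))
print('red1',tri((245.4,220.3),(268.2,184.6)),onz(c,245.4,220.3,.05),onz(s,268.2,184.6,.05))
print('red2',tri((230.9,227),(280.3,181.8)),onz(c,230.9,227,.05),onz(s,280.3,181.8,.05))
print('knobtop',onz(c,*L(188,80),.107),onz(s,282.1,219.5,.107)); print('green',onz(c,208.9,124.9,.06),onz(s,302.7,268.2,.06))
s0=onz(c,*L(240,404),.05);s1=onz(c,*L(120,182),.05);d=s0-s1
print('slot',s0,s1,np.linalg.norm(d),np.degrees(np.arctan2(d[1],d[0])))
for p in [(347,497),(263,537)]:print('corner',onz(c,*L(*p),.05))
print('hub',onz(c,*L(88,110),.072))
for p in [(547,27),(574,43),(598,70),(443,130),(470,157),(495,178)]:print('bit',onz(c,*B(*p),.09))
```

```text
button (array([0.4224, 0.2411, 0.0988]), np.float64(0.0006154238273322219))
red1 (array([0.6206, 0.0662, 0.0502]), np.float64(0.0007541132778153876)) [0.6202469  0.06622326 0.05      ] [0.62109812 0.06637607 0.05      ]
red2 (array([0.6568, 0.0686, 0.0502]), np.float64(0.0006559906843423384)) [0.65649983 0.06862333 0.05      ] [0.6572704  0.06883781 0.05      ]
knobtop [ 0.58066866 -0.14755649  0.107     ] [ 0.58133993 -0.14951854  0.107     ]
green [ 0.59647668 -0.23710122  0.06      ] [ 0.58839293 -0.25711873  0.06      ]
slot [0.63854251 0.08170308 0.05      ] [ 0.64809009 -0.12461117  0.05      ] 0.20653504454893623 92.64957780896567
corner [0.60283754 0.16924139 0.05      ]
corner [0.6611124  0.17176521 0.05      ]
hub [ 0.65031201 -0.1814122   0.072     ]
bit [0.38729306 0.21300558 0.09      ]
bit [0.37944746 0.22740595 0.09      ]
bit [0.37719148 0.2464119  0.09      ]
bit [0.47315368 0.24166451 0.09      ]
bit [0.46844709 0.26040615 0.09      ]
bit [0.46296926 0.27553285 0.09      ]
```

Request:
move_arm(plan=[27.3,-41.7,0,0,0,3.2,85,27.3,-41.7,0,0,0,3.2,85,27.3,-41.7,0,0,0,3.2,85,27.3,-41.7,0,0,0,3.2,85,27.3,-41.7,0,0,0,3.2,85,27.3,-41.7,0,0,0,3.2,85,27.3,-41.7,0,0,0,3.2,85,27.3,-41.7,0,0,0,3.2,85,27.3,-41.7,0,0,0,3.2,85,27.3,-41.7,0,0,0,3.2,85,0,0,0,0,0,0,85])

```text
time: 1.25
eef_pos: [0.4247, 0.237, 0.2313]
tcp_rot: [-0.164, 0.987, -0.001, 0.0]
contact_force: [-1.0, 0.7, 0.2]
opening: 0.994
finger_force: 0.0
```

Run:
```python
from h import *
s=ctrl.get_state();print(s['time'],s['eef_pos'],s['tcp_rot'],s['contact_force'])
c=cam('wrist');save(c,'w1.png')
print(proj(c,(.4224,.2411,.094)))
h=cv2.cvtColor(c['color'],cv2.COLOR_RGB2HSV)
for nm,lo,hi in(('yel',(22,160,120),(32,255,255)),('blue',(100,120,30),(125,255,255))):
    n,l,st,ce=cv2.connectedComponentsWithStats(cv2.inRange(h,lo,hi))
    for i in range(1,n):
        if st[i,4]>20:
            P=cv2.findContours((l==i).astype(np.uint8),0,2)[0][0]
            print(nm,ce[i],st[i],onz(c,*ce[i],.094),cv2.minAreaRect(P))
```

```text
1.25 [0.42471769 0.23696172 0.23132543] [-1.63661518e-01  9.86516115e-01 -8.34024460e-04  4.08632847e-04] [-1.02064281  0.72196388  0.23985379]
[262.73857188 185.08528659]
yel [383.79591837 141.30612245] [380 138   8   8  49] [0.34842333 0.33101806 0.094     ] ((383.5, 141.5), (7.0, 7.0), 90.0)
yel [266.08602151 185.75268817] [261 181  11  11  93] [0.42199426 0.24429891 0.094     ] ((266.0882568359375, 185.85296630859375), (10.429031372070312, 9.45888900756836), 75.96376037597656)
blue [375.18289086 138.1179941 ] [362 128  31  23 339] [0.34834728 0.32245025 0.094     ] ((377.0, 138.49998474121094), (25.516212463378906, 18.582456588745117), 33.6900634765625)
blue [265.33631485 177.5921288 ] [254 162  25  35 559] [0.41475606 0.2410256  0.094     ] ((265.26995849609375, 178.8900146484375), (31.819807052612305, 23.193105697631836), 81.8698959350586)
blue [382.03733333 255.432     ] [ 352  234   56   59 1125] [0.45302822 0.37958249 0.094     ] ((385.31573486328125, 258.1239013671875), (74.7667007446289, 27.590131759643555), 38.25442123413086)
```

View pics/w1.png

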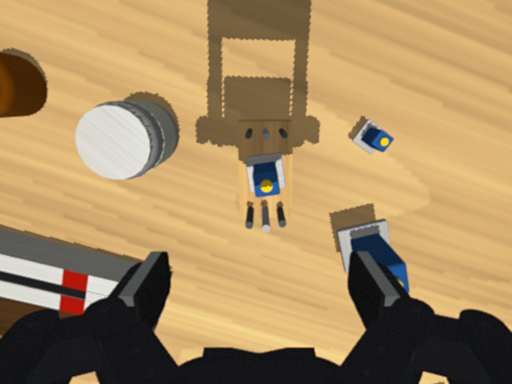

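The wrist view shows the stop at (266,180) between the bit rows, well aligned, with the head slightly turned. I'll check its yaw from the edges.

Run:
```python
from h import *
c=cam('wrist');img=c['color'][115:235,200:330]
save(c,'w1c.png',cv2.resize(img,None,fx=5,fy=5,interpolation=cv2.INTER_CUBIC)[:600,:650])
```

```text
(no output)
```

View pics/w1c.png

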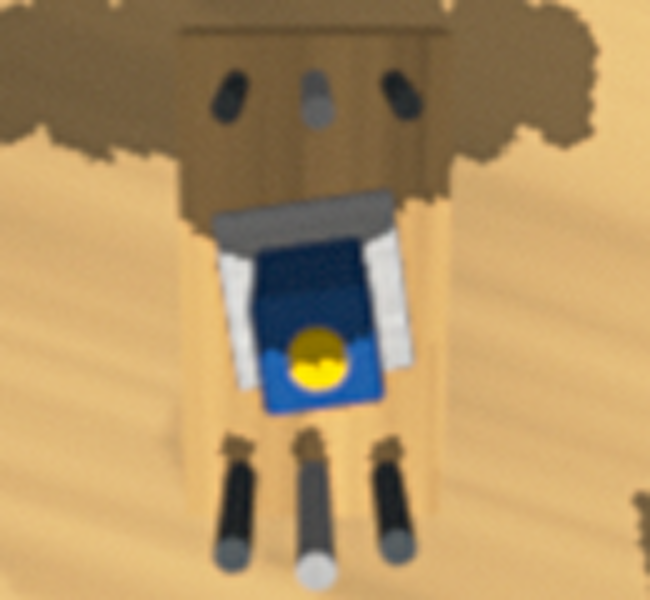

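The head is turned about 7.4° counter-clockwise relative to the tool. I'll re-measure now that the arm has settled.

Run:
```python
from h import *
c=cam('wrist');s=ctrl.get_state();print(s['time'],s['eef_pos'],s['tcp_rot'])
h=cv2.cvtColor(c['color'],cv2.COLOR_RGB2HSV)
m=cv2.inRange(h,(22,160,120),(32,255,255));m[:,330:]=0;M=cv2.moments(m);u,v=M['m10']/M['m00'],M['m01']/M['m00']
print(u,v,onz(c,u,v,.094),onz(c,264.2,190,.092))
```

```text
1.4 [0.42183661 0.24131561 0.23102823] [-1.66429703e-01  9.86053212e-01  2.15147895e-04 -4.13983627e-04]
261.3191489361702 187.09574468085106 [0.42208259 0.24409664 0.094     ] [0.42441734 0.24783399 0.092     ]
```

Request:
move_arm(plan=[0.3,2.5,-20,0,0,3.7,85,0,0,-40,0,0,3.7,85,0,0,-40,0,0,0,85,0,0,-40,0,0,0,85,0,0,-25,0,0,0,85,0,0,-14,0,0,0,85,0,0,0,0,0,0,85,0,0,0,0,0,0,85], newtons=30)

```text
time: 2.2
eef_pos: [0.4229, 0.2448, 0.0533]
tcp_rot: [-0.231, 0.973, 0.0, 0.001]
contact_force: [0.1, 0.8, 0.5]
opening: 0.996
finger_force: 0.0
```

Request:
move_arm(plan=[0,0,0,0,0,0,45,0,0,0,0,0,0,20,0,0,0,0,0,0,10,0,0,0,0,0,0,10,0,0,0,0,0,0,10,0,0,0,0,0,0,10], newtons=40)

```text
time: 2.8
eef_pos: [0.4229, 0.2438, 0.053]
tcp_rot: [-0.23, 0.973, -0.0, 0.0]
contact_force: [-0.6, -0.6, 3.9]
opening: 0.276
finger_force: 40.2
```

Run:
```python
from h import *
c=cam('wrist');s=ctrl.get_state();print({k:np.round(v,3) for k,v in s.items()})
c2=cam('scene')
o=np.vstack([cv2.resize(c['color'][100:384,100:412],(549,500))[200:],cv2.resize(c2['color'][200:300,320:440],(549,300))]);save(c,'g1.png',o[:600])
```

```text
{'time': np.float64(2.85), 'qpos': array([ 0.315,  0.107,  2.149, -0.   ,  0.884, -1.721]), 'dq': array([ 0.   , -0.   , -0.001,  0.   ,  0.002,  0.001]), 'joint_efforts': array([ 2.7700e-01, -2.5445e+01, -2.1893e+01,  9.2000e-02, -2.6100e-01,
        3.0000e-03]), 'eef_pos': array([0.423, 0.244, 0.053]), 'tcp_rot': array([-0.23 ,  0.973, -0.   ,  0.   ]), 'contact_force': array([-0.659, -0.571,  4.725]), 'wrist_torque': array([-0.078,  0.11 ,  0.003]), 'finger_force': np.float64(40.285), 'opening': np.float64(0.281)}
```

View pics/g1.png

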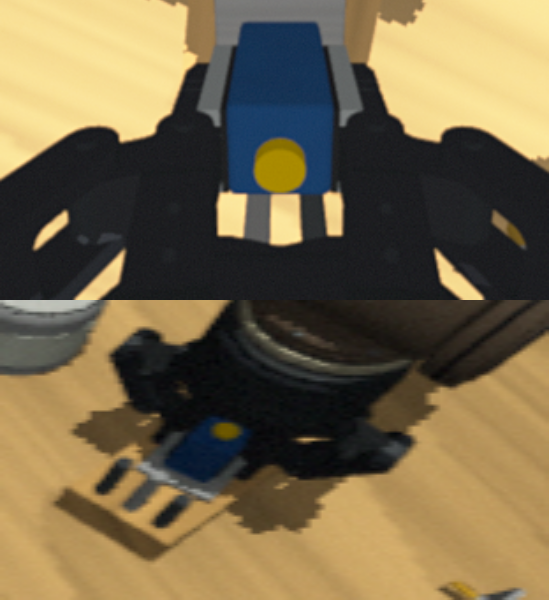

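The stop is gripped squarely at the expected width, with the button centred. I'll lift it and carry it to above the red bands.

Request:
move_arm(plan=[0,0,30,0,0,0,10,0,0,45,0,0,0,10,0,0,45,0,0,0,10,27,-22,0,0,0,-2.9,10,27,-22,0,0,0,-2.9,10,27,-22,0,0,0,-2.9,10,27,-22,0,0,0,-2.9,10,27,-22,0,0,0,-2.9,10,27,-22,0,0,0,-2.9,10,27,-22,0,0,0,-2.9,10,27,-22,0,0,0,-2.9,10,0,0,0,0,0,0,10], newtons=40)

```text
time: 4.1
eef_pos: [0.6402, 0.0646, 0.1701]
tcp_rot: [-0.028, 1.0, -0.001, -0.001]
contact_force: [-0.7, 0.9, -3.5]
opening: 0.271
finger_force: 40.2
```

Request:
move_arm(plan=[0,0,0,0,0,0,10,0,0,0,0,0,0,10,0,0,0,0,0,0,10])

```text
time: 4.4
eef_pos: [0.6372, 0.0687, 0.1715]
tcp_rot: [-0.031, 1.0, 0.0, -0.001]
contact_force: [-1.4, 0.1, -2.5]
opening: 0.28
finger_force: 40.2
```

Run:
```python
from h import *
import pickle
c=cam('wrist');s=ctrl.get_state();print({k:np.round(s[k],4) for k in('time','eef_pos','tcp_rot','contact_force','finger_force','opening')})
D={'wrist':c,'scene':cam('scene'),'side':cam('side')};pickle.dump(D,open('d1.pkl','wb'))
m1=D['scene']['color'];m2=D['side']['color']
save(c,'r1.png',np.vstack([c['color'],cv2.resize(np.hstack([m1[130:230,180:300],m2[100:200,230:350]]),(512,213))]))
```

```text
{'time': np.float64(4.45), 'eef_pos': array([0.6375, 0.0687, 0.1719]), 'tcp_rot': array([-3.060e-02,  9.995e-01,  1.000e-04, -5.000e-04]), 'contact_force': array([-0.3712, -0.5465, -2.3702]), 'finger_force': np.float64(40.203), 'opening': np.float64(0.2749)}
```

View pics/r1.png

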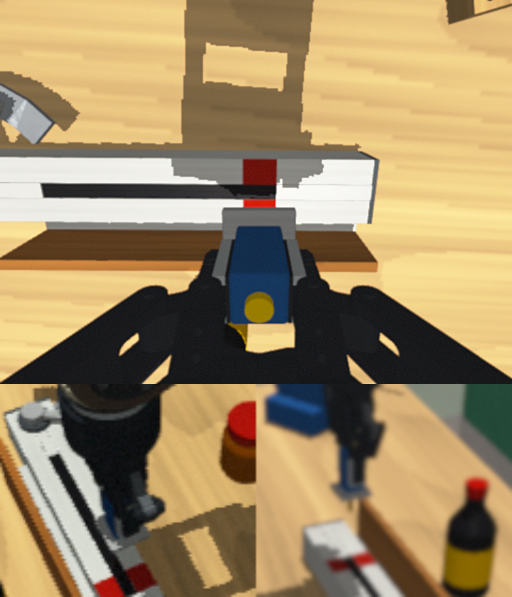

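The wrist view shows the slot at rows 183–198 from column 40 to column 275. The red band spans columns 243–276, and the stop is held above it with its button at (259,307).

Run:
```python
from h import *
import pickle
c=pickle.load(open('d1.pkl','rb'))['wrist'];s=ctrl.get_state()
img=c['color'].astype(int);g=img.max(2)
P=[]
for u in range(60,168,3):
    r=np.where(g[175:208,u]<90)[0]+175
    if len(r):P.append(((onz(c,u,r.min()-.5,.05)+onz(c,u,r.max()+.5,.05))/2)[:2]); 
P=np.array(P);k,b=np.polyfit(P[:,1],P[:,0],1);print('slot x=',k,'*y+',b,'yaw deg',-np.degrees(np.arctan(k)),'res',np.std(P[:,0]-k*P[:,1]-b))
row=g[190];us=[u for u in range(20,300) if g[190,u]<90];print('slot cols',us[0],us[-1])
h=cv2.cvtColor(c['color'],cv2.COLOR_RGB2HSV)
red=(cv2.inRange(h,(0,150,60),(8,255,255))|cv2.inRange(h,(172,150,60),(180,255,255)))
cols=np.where(red[160:180].sum(0)>1000)[0];print('red cols',cols.min(),cols.max());
mu=(cols.min()+cols.max())/2
def at(u,v=172):return onz(c,u,v,.05)
print('red mid',at(mu),'start end',at(cols.min()-.5),at(cols.max()+.5))
m=cv2.inRange(h,(20,140,100),(34,255,255));m[:285]=0;M=cv2.moments(m);u,v=M['m10']/M['m00'],M['m01']/M['m00']
z=s['eef_pos'][2]-.0532+.0935;print('button',u,v,[onz(c,u,v,z+d) for d in(-.002,0,.002)],s['eef_pos'])
print('tool y deg',2*np.degrees(np.arctan2(s['tcp_rot'][0],-s['tcp_rot'][1])))
```

```text
slot x= -0.054076797575835646 *y+ 0.6411739407648057 yaw deg 3.0953573687524556 res 0.0001418590278517604
slot cols 43 275
red cols 243 275
red mid [0.61962499 0.06883765 0.05      ] start end [0.62051409 0.05438619 0.05      ] [0.61873585 0.08328998 0.05      ]
button 255.46461187214612 311.92123287671234 [array([0.64053518, 0.06847447, 0.21072662]), array([0.63898562, 0.06840269, 0.21272662]), array([0.63743606, 0.06833091, 0.21472662])] [0.6378999  0.06855612 0.17242662]
tool y deg -356.501683575934
```

Run:
```python
from h import *
c=cam('wrist');s=ctrl.get_state();print(s['eef_pos'],s['time'])
for u in(240,250,260,270):print(u,c['color'][200:232,u].max(1).tolist())
z=s['eef_pos'][2]-.0532+.036
for v in(206.5,207.5,208.5):print(v,onz(c,258,v,z))
for v in(224,225,226):print(v,onz(c,258,v,z+.006))
g=c['color'].max(2);P=[]
for u in range(60,230,3):
    r=np.where(g[175:206,u]<90)[0]+175
    P.append(((onz(c,u,r.min()-.5,.05)+onz(c,u,r.max()+.5,.05))/2)[:2])
P=np.array(P);k,b=np.polyfit(P[:,1],P[:,0],1);print(k,b,np.std(P[:,0]-k*P[:,1]-b),k*.0685+b)
# flange sides
print('row215',c['color'][215,215:305].max(1).tolist())
```

```text
[0.63803529 0.06841759 0.17252164] 4.6
240 [245, 244, 244, 245, 246, 249, 247, 167, 90, 85, 102, 110, 111, 111, 110, 111, 110, 109, 108, 106, 106, 107, 106, 108, 110, 98, 80, 71, 77, 74, 76, 74]
250 [221, 221, 218, 219, 221, 224, 216, 142, 85, 91, 103, 110, 110, 109, 113, 111, 110, 109, 110, 106, 107, 105, 108, 108, 109, 101, 82, 78, 73, 75, 73, 75]
260 [220, 217, 215, 218, 219, 224, 214, 141, 85, 88, 101, 109, 111, 112, 110, 109, 109, 108, 105, 105, 108, 105, 108, 108, 109, 99, 80, 73, 75, 74, 72, 75]
270 [225, 222, 222, 221, 222, 225, 218, 143, 86, 90, 102, 107, 110, 111, 111, 108, 109, 107, 107, 105, 107, 106, 107, 109, 109, 100, 83, 74, 75, 72, 76, 76]
206.5 [0.61626181 0.06768755 0.15532164]
207.5 [0.6168425  0.06772287 0.15532164]
208.5 [0.61742439 0.06775827 0.15532164]
224 [0.62412639 0.06817735 0.16132164]
225 [0.62470589 0.0682126  0.16132164]
226 [0.6252866  0.06824792 0.16132164]
-0.05508092149835358 0.6411837232855129 0.0001848756318369501 0.6374106801628756
row215 [240, 240, 240, 240, 241, 242, 217, 145, 111, 108, 111, 112, 109, 112, 112, 112, 112, 112, 110, 111, 110, 109, 113, 111, 110, 111, 110, 110, 108, 112, 111, 111, 110, 111, 110, 111, 110, 110, 112, 110, 108, 111, 111, 110, 111, 109, 111, 111, 110, 109, 110, 109, 110, 110, 112, 108, 110, 109, 109, 109, 109, 109, 109, 109, 111, 110, 109, 109, 111, 109, 109, 110, 110, 109, 109, 110, 110, 109, 109, 102, 127, 207, 244, 246, 245, 244, 245, 245, 244, 244]
```

Request:
move_arm(plan=[0.5,0,-30,0,0,-0.4,10,0,0,-25,0,0,0,10,0,0,-15,0,0,0,10,0,0,0,0,0,0,10,0,0,0,0,0,0,10])

```text
time: 5.1
eef_pos: [0.6393, 0.0679, 0.1029]
tcp_rot: [-0.027, 1.0, -0.0, 0.0]
contact_force: [1.0, 0.2, -3.7]
opening: 0.278
finger_force: 40.2
```

```bash
cat > m.py <<'E'
from h import *
c=cam('wrist');s=ctrl.get_state();print({k:np.round(s[k],4).tolist() for k in('time','eef_pos','tcp_rot','contact_force')})
g=c['color'].max(2).astype(int);z=s['eef_pos'][2]-.0532+.036;print('flange z',z)
P=[]
for u in list(range(60,195,3)):
    col=g[:,u];q=np.where(col[100:300]<80)[0]+100
    if len(q)<5: continue
    # longest run
    sp=np.split(q,np.where(np.diff(q)>1)[0]+1);r=max(sp,key=len)
    if len(r)<40:P.append(((onz(c,u,r[0]-.5,.05)+onz(c,u,r[-1]+.5,.05))/2)[:2])
P=np.array(P)
if len(P)>5:
    k,b=np.polyfit(P[:,1],P[:,0],1);r=P[:,0]-k*P[:,1]-b;P=P[abs(r)<.002];k,b=np.polyfit(P[:,1],P[:,0],1);print(len(P),'slot',k,b,np.std(P[:,0]-k*P[:,1]-b),'x at stop',k*s['eef_pos'][1]+b)
col=np.median(g[190:260,240:275],axis=1);print('rows190+',col.astype(int).tolist())
for v in(205,210,215,220,225,230):print(v,'flange->stop x',onz(c,258,v,z)[0]+.02,'head->',onz(c,258,v,z+.006)[0]+.012)
E
python3 m.py
```

```text
{'time': 5.15, 'eef_pos': [0.64, 0.0678, 0.1039], 'tcp_rot': [-0.0265, 0.9996, -0.0001, 0.0013], 'contact_force': [1.0236, -0.3412, -2.3596]}
flange z 0.08671274923120983
24 slot -0.05349907338965411 0.641034844426162 3.2348710265290044e-15 x at stop 0.637406936596956
rows190+ [109, 109, 109, 109, 109, 109, 108, 108, 109, 109, 109, 109, 109, 109, 109, 110, 107, 90, 86, 90, 102, 110, 111, 111, 111, 111, 110, 108, 107, 107, 106, 106, 107, 110, 109, 99, 82, 74, 74, 75, 75, 75, 75, 75, 74, 75, 75, 75, 75, 75, 74, 75, 75, 75, 75, 75, 75, 76, 75, 76, 76, 76, 76, 76, 76, 76, 76, 75, 75, 75]
205 flange->stop x 0.6364950999769521 head-> 0.6264380228618391
210 flange->stop x 0.6393867933635609 head-> 0.6292203489001097
215 flange->stop x 0.6423084894380853 head-> 0.6320315428882785
220 flange->stop x 0.6452606575736466 head-> 0.6348720564472065
225 flange->stop x 0.6482437769854188 head-> 0.6377423506675691
230 flange->stop x 0.6512583369899545 head-> 0.6406428963593739
```

```bash
python3 m.py >/dev/null; python3 m.py >/dev/null; python3 m.py | grep -v "2[13]0 \|215"
python3 - <<'E'
from h import *
print(ctrl.get_state()['eef_pos'])
E
```

```text
{'time': 5.3, 'eef_pos': [0.6401, 0.0677, 0.1043], 'tcp_rot': [-0.0265, 0.9996, -0.0001, 0.0017], 'contact_force': [1.0482, -0.2779, -4.0057]}
flange z 0.08706711167150191
25 slot -0.054608003759763844 0.6409288151751499 9.961443668922363e-05 x at stop 0.637229365366396
rows190+ [109, 109, 109, 109, 109, 109, 109, 109, 109, 109, 109, 109, 109, 111, 107, 76, 49, 76, 86, 91, 103, 110, 111, 111, 112, 111, 110, 109, 108, 107, 106, 106, 107, 110, 109, 99, 82, 74, 75, 75, 75, 75, 75, 75, 75, 75, 75, 75, 74, 75, 75, 75, 75, 75, 76, 76, 76, 76, 76, 76, 76, 76, 76, 77, 76, 76, 75, 76, 75, 75]
205 flange->stop x 0.6379271784779893 head-> 0.6278501991578687
220 flange->stop x 0.6467666160930898 head-> 0.6363573800527278
225 flange->stop x 0.6497755380117515 head-> 0.6392532026350188
[0.64013042 0.06774556 0.10426711]
```

Request:
move_arm(plan=[-1.8,0,0,0,0,0,10,0,0,0,0,0,0,10,0,0,0,0,0,0,10,0,0,0,0,0,0,10])

```text
time: 5.7
eef_pos: [0.6371, 0.0678, 0.1024]
tcp_rot: [-0.026, 1.0, -0.0, 0.0]
contact_force: [0.1, -1.0, -4.2]
opening: 0.278
finger_force: 40.2
```

```bash
python3 m.py | grep -v "2[13]0 \|215"
```

```text
{'time': 5.75, 'eef_pos': [0.6371, 0.0678, 0.1024], 'tcp_rot': [-0.0265, 0.9996, -0.0, 0.0], 'contact_force': [0.5054, -0.0409, -4.381]}
flange z 0.08515652871056978
27 slot -0.053280368271716234 0.6410877470746931 9.713198005248565e-15 x at stop 0.6374760654722502
rows190+ [109, 110, 109, 110, 110, 110, 109, 109, 109, 109, 109, 108, 109, 109, 109, 110, 107, 91, 86, 90, 102, 110, 112, 111, 111, 111, 110, 109, 107, 107, 106, 107, 108, 110, 109, 99, 82, 74, 74, 75, 75, 75, 75, 75, 75, 75, 75, 75, 75, 74, 75, 75, 75, 76, 76, 76, 75, 76, 76, 76, 76, 76, 76, 76, 77, 76, 76, 75, 75, 75]
205 flange->stop x 0.634610896018678 head-> 0.6245584009975327
220 flange->stop x 0.6434317544177558 head-> 0.633047900083948
225 flange->stop x 0.6464335417428466 head-> 0.6359369239862743
```

Request:
move_arm(plan=[0.7,0,0,0,0,0,10,0.7,0,0,0,0,0,10,0,0,0,0,0,0,10,0,0,0,0,0,0,10,0,0,0,0,0,0,10])

```text
time: 6.25
eef_pos: [0.6385, 0.0678, 0.1023]
tcp_rot: [-0.026, 1.0, 0.0, -0.0]
contact_force: [0.5, -0.1, -4.1]
opening: 0.281
finger_force: 40.2
```

```bash
python3 m.py | grep -v "2[13]0 \|215"
```

```text
{'time': 6.3, 'eef_pos': [0.6385, 0.0678, 0.1023], 'tcp_rot': [-0.0265, 0.9996, -0.0, -0.0001], 'contact_force': [-0.8004, -0.2839, -3.329]}
flange z 0.08507267100493485
26 slot -0.05192056794236892 0.6410689290415701 6.841329874966407e-05 x at stop 0.6375480055069599
rows190+ [110, 109, 110, 109, 109, 109, 109, 109, 109, 109, 109, 109, 109, 110, 109, 110, 107, 91, 86, 90, 103, 110, 111, 111, 111, 111, 110, 109, 107, 107, 106, 106, 107, 110, 109, 99, 81, 74, 74, 74, 75, 75, 75, 75, 75, 75, 75, 75, 75, 74, 75, 75, 75, 76, 76, 76, 76, 76, 76, 76, 76, 77, 76, 76, 77, 76, 75, 75, 75, 76]
205 flange->stop x 0.6360302440906561 head-> 0.625978477052173
220 flange->stop x 0.6448509151239552 head-> 0.6344678145622189
225 flange->stop x 0.6478526146351223 head-> 0.6373567603303854
```

Request:
move_arm(plan=[0,0,-4,0,0,0,10,0,0,-4,0,0,0,10,0,0,-4,0,0,0,10,0,0,-4,0,0,0,10,0,0,-4,0,0,0,10,0,0,0,0,0,0,10,0,0,0,0,0,0,10])

```text
time: 7.0
eef_pos: [0.6384, 0.0678, 0.0821]
tcp_rot: [-0.026, 1.0, 0.0, -0.0]
contact_force: [0.7, -0.6, -3.9]
opening: 0.275
finger_force: 40.2
```

Request:
move_arm(plan=[0,0,-3,0,0,0,10,0,0,-3,0,0,0,10,0,0,-3,0,0,0,10,0,0,0,0,0,0,10,0,0,0,0,0,0,10])

```text
time: 7.5
eef_pos: [0.6386, 0.0678, 0.0736]
tcp_rot: [-0.026, 1.0, -0.0, 0.0]
contact_force: [-0.5, 0.2, -1.7]
opening: 0.281
finger_force: 40.3
```

Request:
move_arm(plan=[0,0,-1.5,0,0,0,10,0,0,-1.5,0,0,0,10,0,0,-1,0,0,0,10,0,0,0,0,0,0,10,0,0,0,0,0,0,10])

```text
time: 8.0
eef_pos: [0.6386, 0.0678, 0.0694]
tcp_rot: [-0.026, 1.0, -0.0, 0.0]
contact_force: [-0.1, 0.3, -1.3]
opening: 0.271
finger_force: 40.4
```

Request:
move_arm(plan=[0,0,-1,0,0,0,10,0,0,0,0,0,0,10])

```text
time: 8.2
eef_pos: [0.6386, 0.0678, 0.0683]
tcp_rot: [-0.026, 1.0, -0.0, 0.0]
contact_force: [0.3, -0.3, -0.8]
opening: 0.274
finger_force: 40.4
```

Request:
move_arm(plan=[0,0,-0.6,0,0,0,10,0,0,0,0,0,0,10])

```text
time: 8.4
eef_pos: [0.6386, 0.0678, 0.0677]
tcp_rot: [-0.026, 1.0, -0.0, 0.0]
contact_force: [0.1, -1.0, -1.1]
opening: 0.276
finger_force: 40.4
```

Request:
move_arm(plan=[0,0,-0.4,0,0,0,10,0,0,0,0,0,0,10])

```text
time: 8.6
eef_pos: [0.6386, 0.0678, 0.0674]
tcp_rot: [-0.026, 1.0, 0.0, 0.0]
contact_force: [-0.7, 0.4, -0.7]
opening: 0.277
finger_force: 40.4
```

```bash
cat > b.py <<'E'
from h import *
s=ctrl.get_state();c=cam('wrist');h=cv2.cvtColor(c['color'],cv2.COLOR_RGB2HSV)
m=cv2.inRange(h,(20,140,80),(34,255,255));m[:250]=0;m[:,:200]=0;m[:,320:]=0
n,l,st,ce=cv2.connectedComponentsWithStats(m);i=1+np.argmax(st[1:,4]);print('button',np.round(ce[i],1),st[i],'t',round(s['time'],2),np.round(s['eef_pos'],4),'F',np.round(s['contact_force'],1))
E
python3 b.py
```

```text
button [258.7 319.1] [243 296  32  43 975] t 8.6 [0.6386 0.0678 0.0674] F [-0.7  0.4 -0.7]
```

Request:
move_arm(plan=[0.16,-3,0,0,0,0,10,0.16,-3,0,0,0,0,10,0.16,-3,0,0,0,0,10,0.16,-3,0,0,0,0,10,0.16,-3,0,0,0,0,10,0.16,-3,0,0,0,0,10,0.16,-3,0,0,0,0,10,0.16,-3,0,0,0,0,10,0.16,-3,0,0,0,0,10,0.16,-3,0,0,0,0,10,0,0,0,0,0,0,10,0,0,0,0,0,0,10])

```text
time: 9.85
eef_pos: [0.6402, 0.0372, 0.0674]
tcp_rot: [-0.027, 1.0, -0.001, 0.0]
contact_force: [0.9, -1.1, -1.0]
opening: 0.27
finger_force: 40.6
```

```bash
python3 b.py
```

```text
button [258.7 319. ] [243 295  32  44 977] t 9.85 [0.6402 0.0372 0.0674] F [ 0.9 -1.1 -1. ]
```

Request:
move_arm(plan=[0.16,-3,0,0,0,0,10,0.16,-3,0,0,0,0,10,0.16,-3,0,0,0,0,10,0.1,-2,0,0,0,0,10,0,0,0,0,0,0,10,0,0,0,0,0,0,10])

```text
time: 10.5
eef_pos: [0.6407, 0.0264, 0.0673]
tcp_rot: [-0.027, 1.0, -0.0, 0.0]
contact_force: [-0.1, -0.3, -1.5]
opening: 0.274
finger_force: 40.6
```

```bash
python3 b.py; python3 m.py | grep -v "2[13]0 \|215"
```

```text
button [258.7 319. ] [243 295  32  44 981] t 10.5 [0.6407 0.0264 0.0673] F [-0.1 -0.3 -1.5]
{'time': 10.6, 'eef_pos': [0.6407, 0.0264, 0.0674], 'tcp_rot': [-0.0266, 0.9996, -0.0004, 0.0], 'contact_force': [1.1933, -1.5597, -1.1998]}
flange z 0.050150065136863244
45 slot -0.053871388350663116 0.6408743970143714 4.3873433114535263e-13 x at stop 0.639450121492711
rows190+ [115, 128, 133, 133, 132, 131, 132, 134, 135, 135, 136, 136, 135, 135, 134, 134, 128, 99, 85, 89, 103, 110, 111, 111, 111, 111, 110, 108, 107, 106, 106, 106, 107, 110, 108, 94, 79, 73, 74, 74, 74, 75, 75, 75, 74, 75, 75, 75, 74, 74, 74, 75, 75, 76, 75, 76, 75, 76, 75, 76, 76, 76, 76, 76, 76, 76, 75, 75, 75, 75]
205 flange->stop x 0.6382679854793913 head-> 0.6282149109331437
220 flange->stop x 0.6470884764676079 head-> 0.6367040331274976
225 flange->stop x 0.6500901506438161 head-> 0.6395929402080115
```

Request:
move_arm(plan=[0.11,-2,0,0,0,0,10,0.11,-2,0,0,0,0,10,0,0,0,0,0,0,10])

```text
time: 10.9
eef_pos: [0.6409, 0.0227, 0.0674]
tcp_rot: [-0.026, 1.0, 0.0, -0.0]
contact_force: [-0.2, 1.3, -1.3]
opening: 0.271
finger_force: 40.6
```

```bash
python3 b.py
```

```text
button [258.7 319.1] [243 296  32  43 979] t 10.9 [0.6409 0.0227 0.0674] F [-0.2  1.3 -1.3]
```

Request:
move_arm(plan=[0.11,-2,0,0,0,0,10,0.11,-2,0,0,0,0,10,0,0,0,0,0,0,10])

```text
time: 11.25
eef_pos: [0.6411, 0.0185, 0.0673]
tcp_rot: [-0.026, 1.0, -0.0, -0.0]
contact_force: [-0.9, 0.9, -2.1]
opening: 0.275
finger_force: 40.6
```

```bash
python3 b.py
```

```text
button [258.7 319. ] [243 295  32  44 978] t 11.25 [0.6411 0.0185 0.0673] F [-0.9  0.9 -2.1]
```

Request:
move_arm(plan=[0.11,-2,0,0,0,0,10,0.11,-2,0,0,0,0,10,0,0,0,0,0,0,10])

```text
time: 11.6
eef_pos: [0.6414, 0.0144, 0.0673]
tcp_rot: [-0.026, 1.0, -0.0, -0.0]
contact_force: [0.5, 1.0, -0.6]
opening: 0.279
finger_force: 40.6
```

```bash
python3 b.py
```

```text
button [258.7 319.1] [243 295  32  44 982] t 11.6 [0.6414 0.0144 0.0673] F [ 0.5  1.  -0.6]
```

Request:
move_arm(plan=[0.11,-2,0,0,0,0,10,0.11,-2,0,0,0,0,10,0,0,0,0,0,0,10])

```text
time: 11.95
eef_pos: [0.6416, 0.0104, 0.0673]
tcp_rot: [-0.026, 1.0, -0.0, 0.0]
contact_force: [0.8, 0.9, -0.9]
opening: 0.274
finger_force: 40.6
```

```bash
python3 b.py
```

```text
button [258.7 319.1] [243 296  32  43 975] t 11.95 [0.6416 0.0104 0.0673] F [ 0.8  0.9 -0.9]
```

Request:
move_arm(plan=[0.11,-2,0,0,0,0,10,0.11,-2,0,0,0,0,10,0,0,0,0,0,0,10])

```text
time: 12.3
eef_pos: [0.6418, 0.0065, 0.0674]
tcp_rot: [-0.026, 1.0, -0.0, 0.0]
contact_force: [0.1, 0.3, -0.6]
opening: 0.273
finger_force: 40.6
```

```bash
python3 b.py
```

```text
button [258.7 319.1] [243 296  32  43 977] t 12.3 [0.6418 0.0065 0.0674] F [ 0.1  0.3 -0.6]
```

Request:
move_arm(plan=[0.11,-2,0,0,0,0,10,0.11,-2,0,0,0,0,10,0,0,0,0,0,0,10])

```text
time: 12.65
eef_pos: [0.642, 0.0024, 0.0673]
tcp_rot: [-0.026, 1.0, -0.0, 0.0]
contact_force: [-0.7, 0.5, -1.1]
opening: 0.279
finger_force: 40.6
```

```bash
python3 b.py
```

```text
button [258.7 319. ] [243 295  32  44 976] t 12.65 [0.642  0.0024 0.0673] F [-0.7  0.5 -1.1]
```

Request:
move_arm(plan=[0.11,-2,0,0,0,0,10,0.11,-2,0,0,0,0,10,0,0,0,0,0,0,10])

```text
time: 13.0
eef_pos: [0.6423, -0.0016, 0.0673]
tcp_rot: [-0.026, 1.0, -0.0, 0.0]
contact_force: [0.2, -0.2, -0.8]
opening: 0.275
finger_force: 40.6
```

```bash
python3 b.py
```

```text
button [258.7 319.1] [243 295  32  44 973] t 13.0 [ 0.6423 -0.0016  0.0673] F [ 0.2 -0.2 -0.8]
```

Request:
move_arm(plan=[0.11,-2,0,0,0,0,10,0.11,-2,0,0,0,0,10,0,0,0,0,0,0,10])

```text
time: 13.35
eef_pos: [0.6425, -0.0055, 0.0673]
tcp_rot: [-0.026, 1.0, -0.0, -0.0]
contact_force: [0.2, 0.5, -1.8]
opening: 0.273
finger_force: 40.6
```

```bash
python3 b.py; python3 m.py | grep -v "2[13]0 \|215\|rows"
```

```text
button [258.7 319.1] [243 296  32  43 974] t 13.35 [ 0.6425 -0.0055  0.0673] F [ 0.2  0.5 -1.8]
{'time': 13.45, 'eef_pos': [0.6425, -0.0055, 0.0673], 'tcp_rot': [-0.0265, 0.9996, -0.0003, 0.0], 'contact_force': [-1.0413, 0.3951, -1.2727]}
flange z 0.050143253545207316
45 slot -0.0534322272472352 0.6408496458268842 7.184858529014163e-14 x at stop 0.6411431943465445
205 flange->stop x 0.6399723027888908 head-> 0.6299201537913338
220 flange->stop x 0.6487900012596595 head-> 0.6384065097285267
225 flange->stop x 0.6517906972761855 head-> 0.6412944486323093
```

Still on the centre line, so I'll continue.

Request:
move_arm(plan=[0.11,-2,0,0,0,0,10,0.11,-2,0,0,0,0,10,0,0,0,0,0,0,10])

```text
time: 13.75
eef_pos: [0.6427, -0.0095, 0.0673]
tcp_rot: [-0.026, 1.0, -0.0, -0.0]
contact_force: [-0.8, 1.4, -1.6]
opening: 0.271
finger_force: 40.6
```

```bash
python3 b.py
```

```text
button [258.7 319.1] [243 295  32  44 976] t 13.75 [ 0.6427 -0.0095  0.0673] F [-0.8  1.4 -1.6]
```

Request:
move_arm(plan=[0.11,-2,0,0,0,0,10,0.11,-2,0,0,0,0,10,0,0,0,0,0,0,10])

```text
time: 14.1
eef_pos: [0.6429, -0.0136, 0.0673]
tcp_rot: [-0.026, 1.0, -0.0, 0.0]
contact_force: [0.1, -0.1, -1.4]
opening: 0.27
finger_force: 40.6
```

```bash
python3 b.py
```

```text
button [258.7 319.1] [243 296  32  43 975] t 14.1 [ 0.6429 -0.0136  0.0673] F [ 0.1 -0.1 -1.4]
```

Request:
move_arm(plan=[0.11,-2,0,0,0,0,10,0.11,-2,0,0,0,0,10,0,0,0,0,0,0,10])

```text
time: 14.45
eef_pos: [0.6431, -0.0175, 0.0673]
tcp_rot: [-0.026, 1.0, -0.0, 0.0]
contact_force: [-0.5, -0.0, -1.2]
opening: 0.273
finger_force: 40.6
```

```bash
python3 b.py
```

```text
button [258.7 319.1] [243 295  32  44 978] t 14.45 [ 0.6431 -0.0175  0.0673] F [-0.5 -0.  -1.2]
```

Request:
move_arm(plan=[0.11,-2,0,0,0,0,10,0.11,-2,0,0,0,0,10,0,0,0,0,0,0,10])

```text
time: 14.8
eef_pos: [0.6434, -0.0215, 0.0673]
tcp_rot: [-0.026, 1.0, -0.0, 0.0]
contact_force: [0.8, 0.7, -1.2]
opening: 0.279
finger_force: 40.6
```

```bash
python3 b.py
```

```text
button [258.7 319.1] [243 295  32  44 978] t 14.8 [ 0.6434 -0.0215  0.0673] F [ 0.8  0.7 -1.2]
```

Request:
move_arm(plan=[0.11,-2,0,0,0,0,10,0.11,-2,0,0,0,0,10,0,0,0,0,0,0,10])

```text
time: 15.15
eef_pos: [0.6436, -0.0255, 0.0673]
tcp_rot: [-0.026, 1.0, -0.0, 0.0]
contact_force: [-0.3, -0.2, -0.4]
opening: 0.273
finger_force: 40.6
```

```bash
python3 b.py
```

```text
button [258.7 319. ] [243 295  32  44 978] t 15.15 [ 0.6436 -0.0255  0.0673] F [-0.3 -0.2 -0.4]
```

Request:
move_arm(plan=[0.11,-2,0,0,0,0,10,0.11,-2,0,0,0,0,10,0,0,0,0,0,0,10])

```text
time: 15.5
eef_pos: [0.6438, -0.0295, 0.0673]
tcp_rot: [-0.026, 1.0, -0.0, -0.0]
contact_force: [-0.1, 0.8, -1.4]
opening: 0.273
finger_force: 40.6
```

```bash
python3 b.py
```

```text
button [258.7 319. ] [243 295  32  44 974] t 15.5 [ 0.6438 -0.0295  0.0673] F [-0.1  0.8 -1.4]
```

Request:
move_arm(plan=[0.11,-2,0,0,0,0,10,0.11,-2,0,0,0,0,10,0,0,0,0,0,0,10])

```text
time: 15.85
eef_pos: [0.644, -0.0335, 0.0673]
tcp_rot: [-0.026, 1.0, -0.0, 0.0]
contact_force: [-0.1, 0.6, -1.2]
opening: 0.278
finger_force: 40.6
```

```bash
python3 b.py
```

```text
button [258.7 319. ] [243 295  32  44 978] t 15.85 [ 0.644  -0.0335  0.0673] F [-0.1  0.6 -1.2]
```

Request:
move_arm(plan=[0.11,-2,0,0,0,0,10,0.11,-2,0,0,0,0,10,0,0,0,0,0,0,10])

```text
time: 16.2
eef_pos: [0.6442, -0.0375, 0.0673]
tcp_rot: [-0.026, 1.0, -0.0, 0.0]
contact_force: [0.3, 1.8, -1.2]
opening: 0.282
finger_force: 40.6
```

```bash
python3 b.py
```

```text
button [258.7 319. ] [243 295  32  44 979] t 16.2 [ 0.6442 -0.0375  0.0673] F [ 0.3  1.8 -1.2]
```

Request:
move_arm(plan=[0.11,-2,0,0,0,0,10,0.11,-2,0,0,0,0,10,0,0,0,0,0,0,10])

```text
time: 16.55
eef_pos: [0.6445, -0.0415, 0.0673]
tcp_rot: [-0.026, 1.0, -0.0, 0.0]
contact_force: [0.7, 0.8, -1.1]
opening: 0.276
finger_force: 40.6
```

```bash
python3 b.py; python3 m.py | grep -v "2[13]0 \|215\|rows"
```

```text
button [258.7 319.1] [243 296  32  43 973] t 16.55 [ 0.6445 -0.0415  0.0673] F [ 0.7  0.8 -1.1]
{'time': 16.65, 'eef_pos': [0.6445, -0.0415, 0.0673], 'tcp_rot': [-0.0265, 0.9996, -0.0003, 0.0], 'contact_force': [-1.0915, 1.2815, -0.3093]}
flange z 0.050143726351485916
27 slot -0.05192650040821054 0.6409912925222322 0.00019748597490183592 x at stop 0.6431451896091255
205 flange->stop x 0.6419537476504782 head-> 0.6319014313365218
220 flange->stop x 0.6507718944558548 head-> 0.640388228929639
225 flange->stop x 0.6537727490697586 head-> 0.6432763239315329
```

Request:
move_arm(plan=[0.11,-2,0,0,0,0,10,0.11,-2,0,0,0,0,10,0,0,0,0,0,0,10])

```text
time: 16.95
eef_pos: [0.6446, -0.0458, 0.0671]
tcp_rot: [-0.026, 1.0, -0.0, -0.0]
contact_force: [0.2, -0.1, -1.4]
opening: 0.278
finger_force: 42.7
```

```bash
python3 b.py
```

```text
button [258.6 307.3] [245 292  28  31 713] t 16.95 [ 0.6446 -0.0458  0.0671] F [ 0.2 -0.1 -1.4]
```

The button dropped by about 8 mm, so the plunger is in the notch, and there is no side load. I'll release and lift away.

Request:
move_arm(plan=[0,0,0,0,0,0,10,0,0,0,0,0,0,10,0,0,0,0,0,0,10,0,0,0,0,0,0,30,0,0,0,0,0,0,45,0,0,0,0,0,0,60,0,0,0,0,0,0,60,0,0,0,0,0,0,60])

```text
time: 17.8
eef_pos: [0.6448, -0.0452, 0.0676]
tcp_rot: [-0.026, 1.0, -0.0, 0.0]
contact_force: [0.6, 0.1, 0.4]
opening: 0.701
finger_force: 0.0
```

Request:
move_arm(plan=[0,0,10,0,0,0,60,0,0,30,0,0,0,60,0,0,40,0,0,0,60,0,0,40,0,0,0,60,-40,0,20,0,0,0,60,-40,0,0,0,0,0,60,0,0,0,0,0,0,60,0,0,0,0,0,0,60,0,0,0,0,0,0,60])

```text
time: 18.7
eef_pos: [0.5658, -0.0454, 0.2082]
tcp_rot: [-0.026, 1.0, -0.0, 0.001]
contact_force: [1.1, 0.2, 0.5]
opening: 0.705
finger_force: 0.0
```

Run:
```python
from h import *
import pickle
c=cam('wrist');s=ctrl.get_state();print({k:np.round(s[k],4).tolist() for k in('time','eef_pos','tcp_rot','contact_force')})
pickle.dump(c,open('d2.pkl','wb'))
d=cam('side');save(c,'p1.png',np.vstack([c['color'],cv2.resize(d['color'][140:290,220:370],(212,212)).repeat(1,0) if 0 else cv2.copyMakeBorder(cv2.resize(d['color'][140:290,220:370],(216,216)),0,0,0,296,0)]))
```

```text
{'time': 18.75, 'eef_pos': [0.5659, -0.0454, 0.208], 'tcp_rot': [-0.0265, 0.9996, -0.0002, 0.0007], 'contact_force': [0.5401, -0.6327, 0.2057]}
```

View pics/p1.png

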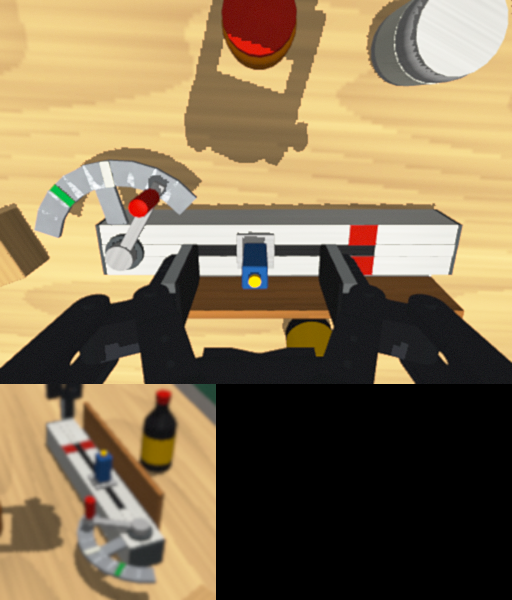

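The stop stands flat in the slot with its button down. The knob's top is near (139,208) and its base near (155,186), with the hub at (125,250). I'll work out the lever geometry next.

Run:
```python
from h import *
import pickle
c=pickle.load(open('d2.pkl','rb'));h=cv2.cvtColor(c['color'],cv2.COLOR_RGB2HSV)
m=cv2.inRange(h,(0,150,60),(8,255,255))|cv2.inRange(h,(172,150,60),(180,255,255));m[:,:110]=0;m[:,180:]=0;m[:170]=0;m[240:]=0
ys,xs=np.where(m>0);M=[xs.mean(),ys.mean()];print('knob',M,xs.min(),xs.max(),ys.min(),ys.max(),onz(c,*M,.0885),'top',onz(c,139,208,.107))
print('hubtop',[onz(c,123,253,z)[:2] for z in(.07,.075)])
g=cv2.inRange(h,(45,80,60),(80,255,255));g[:, 120:]=0;ys,xs=np.where(g>0);G=onz(c,xs.mean(),ys.mean(),.052);print('green',G)
P=np.array([.651,-.186]);
a=np.radians(3.1)
for nm,q in(('knob',onz(c,*M,.0885)),('green',G)):
    d=q[:2]-P;print(nm,np.linalg.norm(d),np.arctan2(d[1],d[0])%(2*np.pi)-np.pi-a)
print('stop flange', onz(c,255,285,.1085))
```

```text
knob [np.float64(142.97711267605635), np.float64(202.8855633802817)] 128 158 189 216 [ 0.58205569 -0.14794017  0.0885    ] top [ 0.58017312 -0.14453851  0.107     ]
hubtop [array([ 0.64364865, -0.17838509]), array([ 0.64088133, -0.17607347])]
green [ 0.59154314 -0.24324329  0.052     ]
knob 0.07875194467715248 -0.5585111901981337
green 0.0825343093084593 0.7123271849346156
stop flange [ 0.64841358 -0.04357742  0.1085    ]
```

Request:
move_arm(plan=[5,-34,0,0,0,0,60,5,-34,0,0,0,0,60,5.5,-34,0,0,0,0,60,0,0,-35,0,0,0,60,0,0,-40,0,0,0,60,0,0,-30,0,0,0,60,0,0,-15,0,0,0,60,0,0,-12,0,0,0,60,0,0,0,0,0,0,60,0,0,0,0,0,0,60], newtons=20)

```text
time: 19.8
eef_pos: [0.5813, -0.1476, 0.0767]
tcp_rot: [-0.027, 1.0, -0.001, 0.001]
contact_force: [0.0, -0.4, 1.8]
opening: 0.703
finger_force: 0.0
```

Request:
move_arm(plan=[0,0,0,0,0,0,40,0,0,0,0,0,0,25,0,0,0,0,0,0,10,0,0,0,0,0,0,10,0,0,0,0,0,0,10,0,0,0,0,0,0,10], newtons=20)

```text
time: 20.4
eef_pos: [0.5807, -0.1474, 0.0765]
tcp_rot: [-0.026, 1.0, -0.0, 0.001]
contact_force: [-1.9, 1.4, 5.1]
opening: 0.201
finger_force: 21.8
```

Request:
move_arm(plan=[-2.2,-4.7,0,0,0,0,10,-2.2,-4.7,0,0,0,0,10,-1.6,-5,0,0,0,0,10,-1.6,-5,0,0,0,0,10,0,0,0,0,0,0,10])

```text
time: 20.9
eef_pos: [0.5716, -0.1655, 0.0763]
tcp_rot: [-0.027, 1.0, 0.002, -0.002]
contact_force: [-4.9, 4.5, 10.3]
opening: 0.204
finger_force: 22.3
```

Request:
move_arm(plan=[-0.9,-5.1,0.5,0,0,0,10,-0.9,-5.2,0.5,0,0,0,10,-0.3,-5.2,0,0,0,0,10,-0.2,-5.2,0,0,0,0,10,0.4,-5.2,0,0,0,0,10,0.5,-5.2,0,0,0,0,10,0,0,0,0,0,0,10])

```text
time: 21.6
eef_pos: [0.5689, -0.197, 0.076]
tcp_rot: [-0.027, 1.0, 0.001, -0.003]
contact_force: [-6.4, 2.2, 6.9]
opening: 0.2
finger_force: 22.2
```

Request:
move_arm(plan=[1.1,-5.2,0,0,0,0,10,1.2,-5.2,0,0,0,0,10,1.7,-4.9,0,0,0,0,10,1.8,-4.9,0,0,0,0,10,2.4,-4.7,0,0,0,0,10,2.4,-4.6,0,0,0,0,10,0,0,0,0,0,0,10])

```text
time: 22.3
eef_pos: [0.5802, -0.2269, 0.0757]
tcp_rot: [-0.027, 1.0, 0.001, -0.002]
contact_force: [-5.7, 0.3, 4.5]
opening: 0.199
finger_force: 22.2
```

Request:
move_arm(plan=[3,-4.3,0,0,0,0,10,3,-4.3,0,0,0,0,10,3.5,-3.9,0,0,0,0,10,3.5,-3.8,0,0,0,0,10,0,0,0,0,0,0,10,0,0,0,0,0,0,10])

```text
time: 22.9
eef_pos: [0.5939, -0.243, 0.0757]
tcp_rot: [-0.027, 1.0, 0.0, -0.001]
contact_force: [-4.2, 0.9, 1.1]
opening: 0.201
finger_force: 22.0
```

Request:
move_arm(plan=[0,0,0,0,0,0,25,0,0,0,0,0,0,40,0,0,0,0,0,0,50,0,0,0,0,0,0,50,0,0,20,0,0,0,50,0,0,40,0,0,0,50,0,0,40,0,0,0,50,-40,20,20,0,0,0,50,-40,25,20,0,0,0,50,0,40,0,0,0,0,50,0,40,0,0,0,0,50,0,0,0,0,0,0,50])

```text
time: 24.1
eef_pos: [0.5154, -0.1156, 0.2163]
tcp_rot: [-0.028, 1.0, 0.0, 0.001]
contact_force: [-0.5, -0.4, 0.4]
opening: 0.587
finger_force: 0.0
```

Run:
```python
from h import *
for _ in range(3):c=cam('wrist')
s=ctrl.get_state();print({k:np.round(s[k],4).tolist() for k in('time','eef_pos','tcp_rot','contact_force')})
h=cv2.cvtColor(c['color'],cv2.COLOR_RGB2HSV)
m=cv2.inRange(h,(0,150,60),(8,255,255))|cv2.inRange(h,(172,150,60),(180,255,255))
n,l,st,ce=cv2.connectedComponentsWithStats(m)
for i in range(1,n):
    if st[i,4]>60:
        q=onz(c,*ce[i],.0885);d=q[:2]-np.array([.651,-.186]);print(ce[i],st[i],q,np.linalg.norm(d),np.arctan2(d[1],d[0])%(2*np.pi)-np.pi-np.radians(3.1))
d=cam('scene');e=cam('side');save(c,'f1.png',np.vstack([c['color'],np.hstack([cv2.resize(d['color'][100:250,160:330],(241,213)),cv2.resize(e['color'][140:290,220:411],(271,213))])]))
```

```text
{'time': 24.25, 'eef_pos': [0.516, -0.1194, 0.2161], 'tcp_rot': [-0.0267, 0.9996, -0.0004, 0.0004], 'contact_force': [-0.1139, -0.2636, -0.5022]}
[341.60968734  87.77216812] [ 307   53   70   71 3902] [ 0.42504013 -0.0540904   0.0885    ] 0.26164480920486455 -0.5825087308126708
[127.33395522 261.3488806 ] [113 246  29  31 536] [ 0.59708915 -0.24308732  0.0885    ] 0.07851969194477414 0.7599025216099207
[417.11261261 275.5045045 ] [404 267  28  19 444] [0.59700502 0.04532323 0.0885    ] 0.2375413481138153 -1.3955894200305028
```

View pics/f1.png

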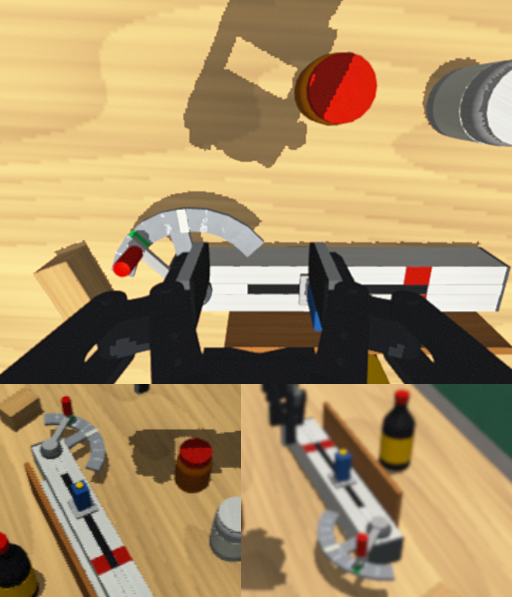

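The lever knob is at the green mark: I measure about 0.75 rad, with the knob top at (122,270). The stop stands upright in the slot with its button down, the bystanders haven't moved, and the arm is clear. Handing in.

```bash
python3 -c "
from plant import order
print(order.sign_off())"
```

```text
the job is handed in; nothing more can be done
None
```

I handed the job in at about 24 s of the 72 s allowed: the stop is released and upright with its plunger in the hidden notch, the clamp lever measures about 0.75 rad at the green mark, and the tin, jar, oil bottle and offcut were left alone. The sign-off gave no verdict.

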